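Turn the price leaf on the shop counter

ROBOT

A 6-joint arm with a two-finger parallel gripper is mounted at the origin on the work surface. World frame = base frame: x ahead of the robot, y to its left, z up, the work surface at z = 0. Lengths are in mm, angles in degrees, forces in N, time in s.
With the tool pointing down it reaches from about 300 to 850 mm from the base axis. Payload 4.2 kg.
Tool frame: the origin (TCP) lies on the centre line of the jaws, within the pads' length; the fingertips stand 14 mm ahead of it and the grasp point (between the pads) lies 5 mm behind it; z points along the fingers, y is the line along which they close (so a half turn about z gives the same grasp; the last joint's range is limited). The gripper opens to 91 mm and grips with 3 to 60 N. Pads are 32 mm wide; open, the fingers measure 118 mm over their backs; the gripper's body (76 mm by 178 mm) begins 60 mm behind the grasp point.
Start: joints at [75.287, 18.312, 89.639, -0, 72.044, -1.146], TCP at [134.893, 558.972, 194.276] pointing down, gripper open.
Joint ranges: [-177.97, 177.97], [-48.28, 115.42], [12.27, 149.76], [-77.06, 257.06], [2.81, 150.46], [-146.56, 146.56]. Speed limits (degrees/s): [147.25, 147.25, 180, 180, 180, 180].

INTERFACE

Orientations are given as [roll, pitch, yaw] about the fixed x, y, z axes, in that order (R = Rz(yaw) Ry(pitch) Rx(roll)).
In Python, from workcell import env gives the robot as it stands.
- The arm moves only by the tool arm_command, never from a script. Its argument "motion" is a list of rows, each an object with "offset": the shift along the tool's x, y, z in m, a list of three; "spin": the turn about the tool's z in rad. In form: [{"offset": [tx, ty, tz], "spin": spin}, ...]. A call has 1 to 5 rows; each row shifts and turns the commanded pose from where the row before left it, along the tool's axes as they then stand; what a row does not reach is not made up. A row lasts 1/8 s, in which the tool goes at most 62.5 mm and 10.7 degrees, less where a joint would pass 70% of its speed; a pose out of reach is approached as far as the arm can. A call with a gripper value outside its range is refused whole. "jaw" is the finger opening in m, from 0 to 0.0912, set as the call begins (left out, the last holds). The fingers move at their own pace and stop on an object; "newtons" is the grip in N (left out, the last holds). Time passes only in rows, so rows that do not move let the fingers close. It gives the time, the measured TCP pose, the force, the opening and the grip force at its end, in the units of the state.
- env.state(): the state, without advancing time (a new reading comes with each control period).
- env.grab_frame(name): name is "scene" or "top"; returns (picture, depth): 400x640x3 uint8, blue, green, red; 400x640 float32, mm along the optical axis (not along the pixel's ray), 0 where there is no reading.
- env.camera_model(name): a dict with "fx", "fy", "cx", "cy" (pixels), "eye" and "rotation" of the camera in the world. Camera axes: x right, y down, z forward; pixel columns grow to the right and rows downward; lengths in mm; the calibration is good to about 2 mm. A picture is of the moment at which its call begins. camera_model takes no time and is no camera call.
- env.job_done(): hands the job in; it is judged then, once.
Trained networks look in the newest picture that a camera, given by its name, has taken for a name from the list of things; names that differ only in an ending like _2 or _b are one class to them, and where a whole thing is asked for, a point or a joint stands for the part that bears it (a point fixed in the world has none). Each returns a list of dicts, best first, with "score" (0 to 1); they miss things now and then, are a little off and sometimes report something else, mostly with a low value. They report only what shows in the picture. A call takes as long as a camera call.
- env.boxes_of(camera, target): "bbox" ([left, top, right, bottom] in pixels, round what is visible of it).
- env.pinpoint(camera, target): "location" ([column, row] in pixels: a listed point, or the origin of a listed thing).
The state is a dict: "time_s": time; "qpos": joint angles; "qvel": joint speeds; "effort": joint torques, N m; "ee_pos": TCP position; "ee_rot": TCP orientation; "force": force on the tool from outside, world axes, zero at the start; "torque": the same for the moment, N m; "gripper_width": finger opening in mm; "gripper_force": force on a finger pad.
Only numpy, scipy, OpenCV 4.12 (cv2) and the standard library are available. Lean on these libraries where they do the work, as an engineer would, in place of code of your own. Each camera call takes 0.05 s, during which the arm holds its last target. There are 200 camera calls.

TASK

On the shop counter lies an open price-leaf stand, and one rigid leaf of it is standing half raised over the right-hand pile (right and left as the robot sees them). Put a fingertip behind it and push it gently over its spine, then press it down until it lies fully flat on the left-hand pile. Do not grip the leaf, do not let the stand slide about or lift, and leave the tape, mug and bottle where they are.

Things in the scene. Friction and masses are not known exactly. Their poses are not given: they have to be found in the camera images.
- stand: open price-leaf stand, loose, 0.9 kg. Grey base plate 210 (x) x 300 (y) x 6 mm, black spine along its own x through the middle; each side a flat pile of leaves 178 x 118 mm, top 18 mm above the counter. End brackets of the spine at x = +/-96 mm rise to 28 mm. Origin: centre of its underside. Own z up; own x away from the robot, yawed up to 35 degrees either way; right-hand side = own -y, left = +y
- leaf (a joint): angle of the raised leaf about the spine, rad: 0 flat on the right-hand (-y) pile, pi/2 upright, pi flat on the left-hand (+y) pile; end stops at 0 and pi. Starts at 0.7 to 1.15. Stiff hinge (0.09 N m friction): the leaf stays at any angle and does not fall; 1 to 1.5 N at its free edge moves it
- spine (a point): the middle of the leaf's hinge axis, 22 mm above the counter; the axis runs along the stand's own x; lying flat, the leaf's middle plane is at this height
- leaf_edge (a point): middle of the leaf's free edge, 135 mm from the hinge axis, at half its thickness; moves with the leaf. The leaf is a black-framed white panel with pictures on both faces, 4 mm thick, 170 mm long along the spine, reaching from 8 to 135 mm from the hinge axis, 0.05 to 0.1 kg
- tape: bystander: roll of packing tape lying flat, 100 mm across, 24 mm high; origin at the centre of its underside
- mug: bystander: white mug, 72 mm across and 85 mm high, with a handle; origin at the centre of its underside
- bottle: bystander: amber bottle with a white cap, 60 mm across, 150 mm high; origin at the centre of its underside

How it is judged:
By the outcome, as a careful person would: the job done as asked, in the order asked, and still so for the second after the job is handed in, with the robot touching nothing.
It also fails if it takes over 38 s, if anything falls off the work surface, if the arm or the gripper's body presses on something with over 40 N, if the wrist force passes 120 N, or if a joint passes its speed limit or range.

## Working session

There is one attempt and no reset: what is moved stays moved. The work goes in short steps, Python scripts to look and compute and a tool call to move; the robot and the scene stay as the last step left them, time stands still between calls to the robot, and variables do not carry over. Pictures are saved under pics/ and viewed, at most 10 in all, crops included, and the job is handed in when it is done.

Besides the shell and the picture viewer there is one more tool, called by a JSON object that holds its "name" and its "arguments", one argument or row to a line. arm_command: Moves the arm, as the interface text tells. Its arguments: {"type":"object","properties":{"motion":{"type":"array"},"jaw":{"type":"number"},"newtons":{"type":"number"}},"required":["motion"]}

```bash
mkdir -p pics; ls; cat > h.py <<'E'
from workcell import env
import numpy as np, cv2
def world(cam,px,depth):
    m=env.camera_model(cam); R=np.array(m["rotation"]); e=np.array(m["eye"])
    u,v=px; c=np.array([(u-m["cx"])/m["fx"],(v-m["cy"])/m["fy"],1])*depth
    return R@c+e
def cloud(cam,d):
    m=env.camera_model(cam); R=np.array(m["rotation"]); e=np.array(m["eye"])
    v,u=np.indices(d.shape)
    c=np.stack([(u-m["cx"])/m["fx"]*d,(v-m["cy"])/m["fy"]*d,d],-1)
    return c@R.T+e
def onz(cam,px,z):
    m=env.camera_model(cam); R=np.array(m["rotation"]); e=np.array(m["eye"])
    r=R@np.array([(px[0]-m["cx"])/m["fx"],(px[1]-m["cy"])/m["fy"],1]); return e+r*(z-e[2])/r[2]
E
python3 - <<'E'
from h import *
np.set_printoptions(precision=2,suppress=True)
for c in("top","scene"):
    p,d=env.grab_frame(c); cv2.imwrite(f"pics/{c}0.png",p); np.save(f"{c}0.npy",d)
    print(c,env.camera_model(c))
    for t in("stand","spine","leaf_edge","tape","mug","bottle"):
        r=env.pinpoint(c,t)[:1]
        for q in r:
            u,v=map(int,q["location"]); print(t,q["score"],q["location"],world(c,q["location"],d[v,u]), onz(c,q["location"],22))
print(env.state())
E
```

```text
pics
top {'fx': 498.4290823588687, 'fy': 498.4290823588687, 'cx': 320.13638647508617, 'cy': 204.19710871816892, 'eye': array([ 429.19,   83.09, 1102.43]), 'rotation': array([-168.95,    0.07,  -90.34])}Traceback (most recent call last):
  File "<stdin>", line 9, in <module>
  File "h.py", line 14, in onz
    r=R@np.array([(px[0]-m["cx"])/m["fx"],(px[1]-m["cy"])/m["fy"],1]); return e+r*(z-e[2])/r[2]
                                                                                           ~^^^
IndexError: invalid index to scalar variable.
```

View pics/top0.png

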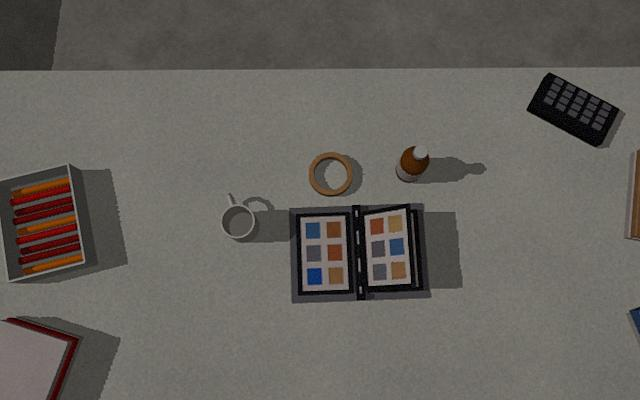

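The top view shows the stand at about (358,252) with little yaw and the raised leaf on the right (388,248). The tape is at (330,174), the mug at (238,222) and the bottle at (410,165). Camera rotation is given as roll/pitch/yaw, so I'll fix the helper.

```bash
sed -i 's/R=np.array(m\["rotation"\])/R=Rot.from_euler("xyz",m["rotation"],degrees=True).as_matrix()/; s/^import numpy as np, cv2/import numpy as np, cv2\nfrom scipy.spatial.transform import Rotation as Rot/' h.py
python3 - <<'E'
from h import *
np.set_printoptions(precision=1,suppress=True)
for c in("top","scene"):
    p,d=env.grab_frame(c); cv2.imwrite(f"pics/{c}0.png",p); np.save(f"{c}0.npy",d)
    print(c,env.camera_model(c))
    for t in("stand","spine","leaf_edge","tape","mug","bottle"):
        for q in env.pinpoint(c,t)[:1]:
            u,v=map(int,q["location"]); print(t,q["score"],q["location"],world(c,q["location"],d[v,u]), onz(c,q["location"],22))
    W=cloud(c,d)
    m=(d>0)&(abs(W[...,0]-370)<170)&(abs(W[...,1]-0)<200)&(W[...,2]>35)&(W[...,2]<140)
    np.save(f"{c}W.npy",W); P=W[m]; print(len(P),P.min(0),P.max(0))
print(env.state())
E
```

```text
top {'fx': 498.4290823588687, 'fy': 498.4290823588687, 'cx': 320.13638647508617, 'cy': 204.19710871816892, 'eye': array([ 429.2,   83.1, 1102.4]), 'rotation': array([-169. ,    0.1,  -90.3])}
stand 0.88 [357.9, 253.0] [531.7   2.1  23.9] [531.9   1.9  22. ]
spine 0.75 [360.7, 252.3] [533.1  -3.9  24.7] [533.3  -4.2  22. ]
leaf_edge 0.69 [410.6, 243.8] [541.3 -97.2 109.1] [ 551.2 -113.1   22. ]
tape 0.91 [330.9, 174.6] [713.8  58.1  -3.2] [707.3  58.7  22. ]
mug 0.83 [244.7, 222.4] [603.  251.3   5.7] [600.4 248.8  22. ]
bottle 0.6 [407.8, 168.1] [ 701.7 -100.5   94.5] [ 721.3 -113.7   22. ]
2095 [ 451.9 -104.3   35. ] [539.9  -7.5 116. ]
scene {'fx': 511.6757436492041, 'fy': 511.6757436492041, 'cx': 317.6998782150172, 'cy': 194.3007084164089, 'eye': array([1007.1, -448.6,  886.2]), 'rotation': array([-141.5,    0.4,   34.4])}
stand 0.9 [259.7, 220.1] [564.4 -20.7  43.4] [553.2  -9.8  22. ]
spine 0.78 [260.0, 214.2] [546.5   0.2  26.3] [544.2   2.5  22. ]
leaf_edge 0.8 [218.5, 223.5] [486.4 -63.2  19.3] [488.  -64.4  22. ]
tape 0.81 [343.3, 236.8] [711.1  66.5  -2. ] [719.1  52.6  22. ]
mug 0.71 [345.3, 159.1] [613.4 225.2  33.1] [608.3 234.   22. ]
bottle 0.79 [295.7, 304.3] [ 742.8 -140.6   71. ] [ 727.  -122.1   22. ]
910 [ 451.9 -104.8   35.1] [540.  -13.  115.2]
{'time_s': 0.8, 'qpos': array([75.3, 18.3, 89.6,  0. , 72. , -1.1]), 'qvel': array([ 0. ,  0.1,  0. ,  0.1, -0. , -0. ]), 'effort': array([  0. , -41.2, -23.2,   0.1,   0. ,  -0. ]), 'ee_pos': array([134.9, 559. , 194.3]), 'ee_rot': array([180. ,  -0. , 166.4]), 'force': array([-0.5,  1.3,  0.8]), 'torque': array([-0.,  0., -0.]), 'gripper_force': 0.0, 'gripper_width': 91.17669510627144}
```

View pics/scene0.png

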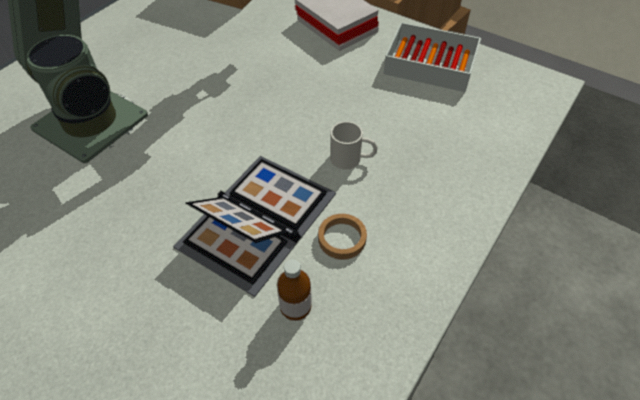

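The scene view shows the leaf half raised over the right pile (corners about (190,205), (283,235)). The bottle (295,290) and tape (343,236) are beyond the stand's far end, and the mug (345,145) is to its left. Next I fit the leaf plane.

```bash
python3 - <<'E'
from h import *
np.set_printoptions(precision=3,suppress=True)
W=np.load("topW.npy"); d=np.load("top0.npy")
m=(d>0)&(abs(W[...,0]-530)<125)&(abs(W[...,1]+50)<80)&(W[...,2]>35)&(W[...,2]<140)
n,lab,st,_=cv2.connectedComponentsWithStats(m.astype(np.uint8)); k=1+np.argmax(st[1:,4]); P=W[lab==k]
for _ in range(4):
    c=P.mean(0); N=np.linalg.svd(P-c,full_matrices=False)[2][2]; N*=np.sign(N[2]); P=P[abs((P-c)@N)<4]
print(len(P),c,N,"tilt",np.degrees(np.arccos(N[2])), "hinge dir",np.degrees(np.arctan2(*(np.cross([0,0,1],N)[[1,0]]))))
# base silhouette: z between 3 and 45
h=np.array([-N[1],N[0],0]);h/=np.linalg.norm(h);h*=np.sign(h[0]);s=np.array([-h[1],h[0],0])
m=(d>0)&(abs(W[...,0]-530)<180)&(abs(W[...,1]-0)<190)&(W[...,2]>4)&(W[...,2]<16)
n,lab,st,_=cv2.connectedComponentsWithStats(m.astype(np.uint8))
# plain fit of all low+pile points
m=(d>0)&(abs(W[...,0]-530)<125)&(abs(W[...,1])<180)&(W[...,2]>3.5)&(W[...,2]<30)
n,lab,st,_=cv2.connectedComponentsWithStats(m.astype(np.uint8)); k=1+np.argmax(st[1:,4]); Q=W[lab==k][:,:2]
r=cv2.minAreaRect(Q.astype(np.float32)); print("rect",r)
h2=h[:2];s2=s[:2]; 
print("along h",np.percentile(P@h,[0.5,99.5]),"h",h,"edge max",np.percentile(P@s,[0.5,99.5]), "z",P[:,2].min(),P[:,2].max())
print("stand along h",np.percentile(Q@h2,[.3,99.7]),"s",np.percentile(Q@s2,[.3,99.7]))
# table z level and white pile left
t=W[(abs(W[...,0]-530)<80)&(abs(W[...,1]-70)<30)]; print("left pile z",np.median(t[:,2]))
t=W[(abs(W[...,0]-400)<40)&(abs(W[...,1]-150)<40)]; print("counter z",np.median(t[:,2]))
E
```

```text
3936 [536.245 -58.13   75.736] [-0.021  0.662  0.75 ] tilt 41.44229235860198 hinge dir -178.1760860840724
rect ((536.6463623046875, 2.2784576416015625), (215.5901336669922, 304.9986572265625), 1.4759680032730103)
along h [451.195 619.32 ] h [ 0.999  0.032 -0.   ] edge max [-118.327  -27.918] z 35.00046963392151 115.95460112302237
stand along h [430.773 639.53 ] s [-165.64   132.306]
left pile z 18.19810978705266
counter z 0.35442093248491346
```

{"name": "arm_command", "arguments": {
  "motion": [
    {"offset":[0,0,-0.03],"spin":-0.132},
    {"offset":[0,0,-0.03],"spin":-0.133},
    {"offset":[-0.0275,-0.0507,0],"spin":0},
    {"offset":[-0.0275,-0.0507,0],"spin":0},
    {"offset":[-0.0275,-0.0507,0],"spin":0}
  ],
  "jaw": 0,
  "newtons": 10
}}

```text
time_s: 1.42
ee_pos: [222.3, 407.8, 254.4]
ee_rot: [180.0, 0.0, -178.3]
force: [0.4, 0.1, 0.9]
gripper_width: 43.8
gripper_force: 0.0
```

{"name": "arm_command", "arguments": {
  "motion": [
    {"offset":[-0.0275,-0.0507,0],"spin":0},
    {"offset":[-0.0275,-0.0507,0],"spin":0},
    {"offset":[-0.0275,-0.0507,0],"spin":0},
    {"offset":[-0.0275,-0.0507,0],"spin":0},
    {"offset":[-0.0275,-0.0507,0],"spin":0}
  ]
}}

```text
time_s: 2.05
ee_pos: [366.9, 158.1, 254.6]
ee_rot: [180.0, 0.1, -178.4]
force: [0.4, 0.3, -0.0]
gripper_width: 0.5
gripper_force: 0.0
```

{"name": "arm_command", "arguments": {
  "motion": [
    {"offset":[-0.0275,-0.0507,0],"spin":0},
    {"offset":[-0.0275,-0.0507,0],"spin":0},
    {"offset":[-0.0275,-0.0507,0],"spin":0},
    {"offset":[-0.0275,-0.0507,0],"spin":0},
    {"offset":[0,0,0],"spin":0}
  ]
}}

```text
time_s: 2.68
ee_pos: [483.3, -42.9, 253.7]
ee_rot: [-180.0, -0.0, -178.7]
force: [-0.3, 0.6, 1.2]
gripper_width: 0.2
gripper_force: 0.0
```

{"name": "arm_command", "arguments": {
  "motion": [
    {"offset":[-0.0265,-0.0495,0],"spin":0},
    {"offset":[-0.0265,-0.0495,0],"spin":0},
    {"offset":[0,0,0.04],"spin":0},
    {"offset":[0,0,0.05],"spin":0},
    {"offset":[0,0,0.04],"spin":0}
  ]
}}

```text
time_s: 3.3
ee_pos: [536.8, -136.1, 122.6]
ee_rot: [179.9, -0.1, -178.4]
force: [0.9, -0.1, -0.7]
gripper_width: 0.4
gripper_force: 0.0
```

{"name": "arm_command", "arguments": {
  "motion": [
    {"offset":[0,0,0.025],"spin":0},
    {"offset":[0,0,0],"spin":0}
  ]
}}

```text
time_s: 3.55
ee_pos: [536.0, -135.8, 97.6]
ee_rot: [179.9, -0.3, -178.3]
force: [0.0, 0.5, 1.1]
gripper_width: 0.9
gripper_force: 0.0
```

```bash
python3 - <<'E'
from h import *
p,d=env.grab_frame("scene"); cv2.imwrite("pics/s1.png",cv2.resize(p[100:330,120:420],None,fx=2.4,fy=2.4))
print(env.state()["ee_pos"],env.state()["force"])
E
```

```text
[ 537.37889849 -136.39941525   99.2302761 ] [-0.09876766  0.3653527   0.25914173]
```

View pics/s1.png

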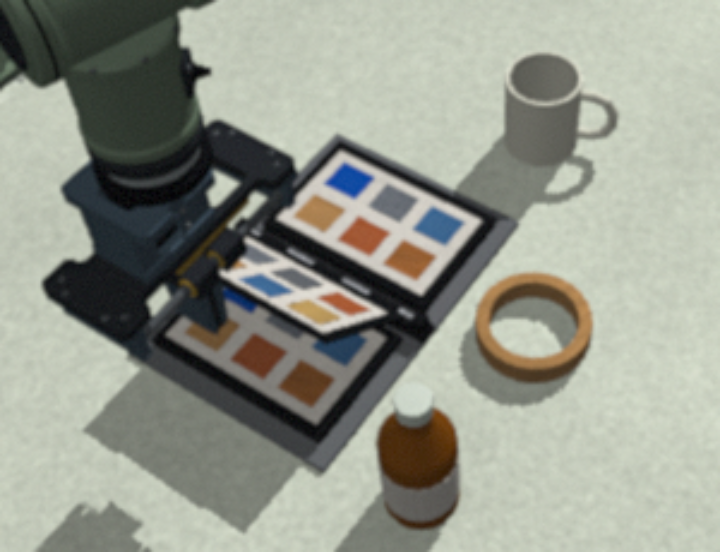

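The finger is lowered just behind the raised leaf (tip near crop (215,322)), clear of everything. I'll work out the arc in tool axes.

```bash
python3 - <<'E'
from h import *
s=env.state(); y=np.radians(1.6); p=s["ee_pos"]; u0=-np.sin(y)*p[0]+np.cos(y)*p[1]+14.5; z0=p[2]
print(s["time_s"],u0,z0)
pu,pz=u0,z0
for a in range(40,181,5):
    t=np.radians(a)
    if a<=90: u=-135*np.cos(t)-2*np.sin(t)-13.5; z=22+135*np.sin(t)-11
    else: u=-110*np.cos(t)-2*np.sin(t)-13.5; z=22+110*np.sin(t)-2*np.cos(t)+14
    print(a,"u %.0f z %.0f  ty %.0f tz %.0f"%(u,z,u-pu,pz-z)); pu,pz=u,z
E
```

```text
3.6 -136.8507346328875 99.23027610069992
40 u -118 z 98  ty 19 tz 1
45 u -110 z 106  ty 8 tz -9
50 u -102 z 114  ty 9 tz -8
55 u -93 z 122  ty 9 tz -7
60 u -83 z 128  ty 10 tz -6
65 u -72 z 133  ty 10 tz -5
70 u -62 z 138  ty 11 tz -5
75 u -50 z 141  ty 11 tz -4
80 u -39 z 144  ty 11 tz -3
85 u -27 z 145  ty 12 tz -2
90 u -16 z 146  ty 12 tz -1
95 u -6 z 146  ty 10 tz 0
100 u 4 z 145  ty 10 tz 1
105 u 13 z 143  ty 9 tz 2
110 u 22 z 140  ty 9 tz 3
115 u 31 z 137  ty 9 tz 4
120 u 40 z 132  ty 9 tz 4
125 u 48 z 127  ty 8 tz 5
130 u 56 z 122  ty 8 tz 6
135 u 63 z 115  ty 7 tz 6
140 u 69 z 108  ty 7 tz 7
145 u 75 z 101  ty 6 tz 8
150 u 81 z 93  ty 5 tz 8
155 u 85 z 84  ty 5 tz 8
160 u 89 z 76  ty 4 tz 9
165 u 92 z 66  ty 3 tz 9
170 u 94 z 57  ty 2 tz 9
175 u 96 z 48  ty 1 tz 9
180 u 96 z 38  ty 1 tz 10
```

{"name": "arm_command", "arguments": {
  "motion": [
    {"offset":[0,0.009,0],"spin":0},
    {"offset":[0,0.01,0],"spin":0},
    {"offset":[0,0.008,-0.008],"spin":0},
    {"offset":[0,0.009,-0.008],"spin":0},
    {"offset":[0,0.009,-0.007],"spin":0}
  ]
}}

```text
time_s: 4.22
ee_pos: [536.7, -91.7, 123.3]
ee_rot: [-180.0, 0.1, -178.4]
force: [0.9, -0.2, 0.6]
gripper_width: 0.2
gripper_force: 0.0
```

{"name": "arm_command", "arguments": {
  "motion": [
    {"offset":[0,0.01,-0.006],"spin":0},
    {"offset":[0,0.01,-0.005],"spin":0},
    {"offset":[0,0.011,-0.005],"spin":0}
  ]
}}

```text
time_s: 4.6
ee_pos: [535.5, -60.7, 138.5]
ee_rot: [180.0, -0.0, -178.4]
force: [0.3, 0.1, 1.0]
gripper_width: 0.3
gripper_force: 0.0
```

```bash
python3 - <<'E'
from h import *
p,d=env.grab_frame("scene"); cv2.imwrite("pics/s2.png",cv2.resize(p[100:330,120:420],None,fx=2.4,fy=2.4))
print(env.state()["ee_pos"],env.state()["force"])
E
```

```text
[535.7618561  -59.5340817  139.13008809] [ 0.36554062  0.49435367 -0.03980082]
```

View pics/s2.png

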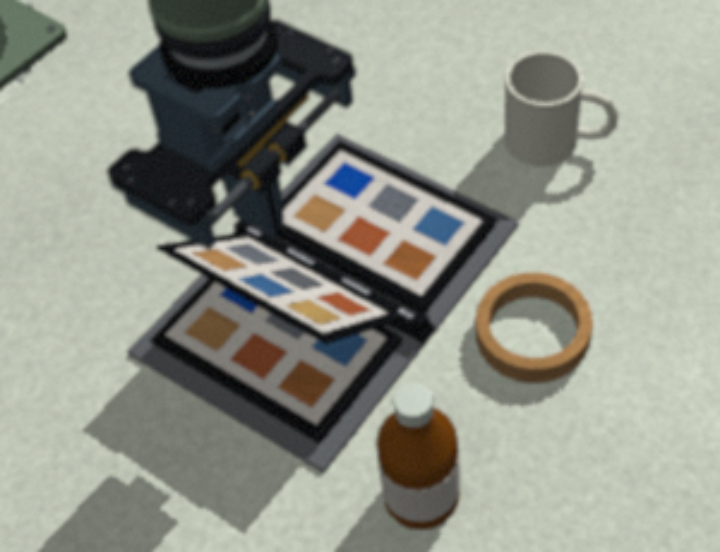

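The fingertip slipped past: the leaf still stands over the right pile and the finger (crop (255,220)) is now above and left of it. I'll measure the leaf and finger now.

```bash
python3 - <<'E'
from h import *
np.set_printoptions(precision=3,suppress=True)
s=env.state(); print(s["ee_pos"],s["force"]); y=np.radians(1.6)
h=np.array([np.cos(y),np.sin(y),0]);q=np.array([-np.sin(y),np.cos(y),0])
for c in("scene","top"):
    p,d=env.grab_frame(c); W=cloud(c,d); H=W@h; U=W@q+14.5; Z=W[...,2]
    m=(d>0)&(H>450)&(H<620)&(U>-125)&(U<-10)&(Z>30)&(Z<125)&(Z-22<-U*1.6+10)
    P=np.c_[H[m],U[m],Z[m]]
    if len(P)>50:
        for r in range(5):
            cc=P.mean(0); N=np.linalg.svd(P-cc,full_matrices=False)[2][2]; N*=np.sign(N[2]); P=P[abs((P-cc)@N)<6-r]
        print(c,len(P),cc,N,np.degrees(np.arctan2(N[1],N[2])),"H,U,Z range",np.percentile(P,[1,99],axis=0))
    # finger points
    m=(d>0)&(abs(H-535)<45)&(abs(U+45)<60)&(Z>118)&(Z<190)
    F=np.c_[H[m],U[m],Z[m]]
    for z in range(115,190,10):
        f=F[abs(F[:,2]-z)<5]
        if len(f)>3: print(z,len(f),np.percentile(f[:,:2],[3,97],axis=0).ravel())
E
```

```text
[535.762 -59.534 139.13 ] [ 0.366  0.494 -0.04 ]
scene 1842 [539.064 -60.183  76.529] [-0.003  0.662  0.75 ] 41.4410190554984 H,U,Z range [[ 454.025 -101.916   33.007]
 [ 618.387  -10.623  113.122]]
155 6 [550.313 -65.516 551.971 -53.552]
165 51 [520.615 -70.009 553.05  -53.276]
175 63 [522.26  -71.592 553.371 -50.993]
185 65 [526.201 -72.206 553.123 -51.843]
top 1015 [521.548 -41.279  60.346] [-0.004  0.665  0.747] 41.694759418532946 H,U,Z range [[ 451.393 -100.675   32.822]
 [ 618.611  -11.071  112.772]]
```

```bash
python3 - <<'E'
from h import *
np.set_printoptions(precision=0,suppress=True,linewidth=200)
m=env.camera_model("scene"); R=Rot.from_euler("xyz",m["rotation"],degrees=True).as_matrix()
p,d=env.grab_frame("scene"); W=cloud("scene",d); e=env.state()["ee_pos"]
for z in (125,139,160,190):
    c=R.T@(np.array([e[0],e[1],z])-m["eye"]); print(z,m["fx"]*c[0]/c[2]+m["cx"],m["fy"]*c[1]/c[2]+m["cy"])
a=cv2.resize(p[150:230,185:275],None,fx=7,fy=7,interpolation=cv2.INTER_NEAREST); cv2.imwrite("pics/s3.png",a)
for v in range(170,216,3): print(v,[tuple(W[v,u].round().astype(int)) for u in range(218,240,4)])
E
```

```text
125 230.04999131944686 202.3226975484028
139 228.98721054086798 197.72871850516702
160 227.3462630474794 190.63555447019306
190 224.89923833267403 180.05803887649947
170 [(np.int64(553), np.int64(-85), np.int64(251)), (np.int64(562), np.int64(-84), np.int64(255)), (np.int64(570), np.int64(-83), np.int64(260)), (np.int64(576), np.int64(-79), np.int64(260)), (np.int64(577), np.int64(-72), np.int64(254)), (np.int64(412), np.int64(85), np.int64(0))]
173 [(np.int64(551), np.int64(-85), np.int64(242)), (np.int64(565), np.int64(-88), np.int64(254)), (np.int64(572), np.int64(-86), np.int64(256)), (np.int64(576), np.int64(-81), np.int64(254)), (np.int64(575), np.int64(-72), np.int64(245)), (np.int64(418), np.int64(77), np.int64(1))]
176 [(np.int64(550), np.int64(-86), np.int64(235)), (np.int64(570), np.int64(-93), np.int64(254)), (np.int64(572), np.int64(-87), np.int64(250)), (np.int64(576), np.int64(-82), np.int64(247)), (np.int64(552), np.int64(-53), np.int64(204)), (np.int64(422), np.int64(72), np.int64(-2))]
179 [(np.int64(567), np.int64(-101), np.int64(253)), (np.int64(571), np.int64(-96
[... 2883 characters left out ...]
 (np.int64(507), np.int64(-41), np.int64(60)), (np.int64(509), np.int64(-34), np.int64(54)), (np.int64(511), np.int64(-24), np.int64(45))]
212 [(np.int64(509), np.int64(-74), np.int64(88)), (np.int64(510), np.int64(-66), np.int64(80)), (np.int64(516), np.int64(-61), np.int64(79)), (np.int64(515), np.int64(-50), np.int64(66)), (np.int64(518), np.int64(-43), np.int64(61)), (np.int64(523), np.int64(-37), np.int64(58))]
215 [(np.int64(519), np.int64(-83), np.int64(97)), (np.int64(521), np.int64(-76), np.int64(91)), (np.int64(524), np.int64(-68), np.int64(84)), (np.int64(526), np.int64(-61), np.int64(77)), (np.int64(529), np.int64(-53), np.int64(71)), (np.int64(531), np.int64(-45), np.int64(63))]
```

View pics/s3.png

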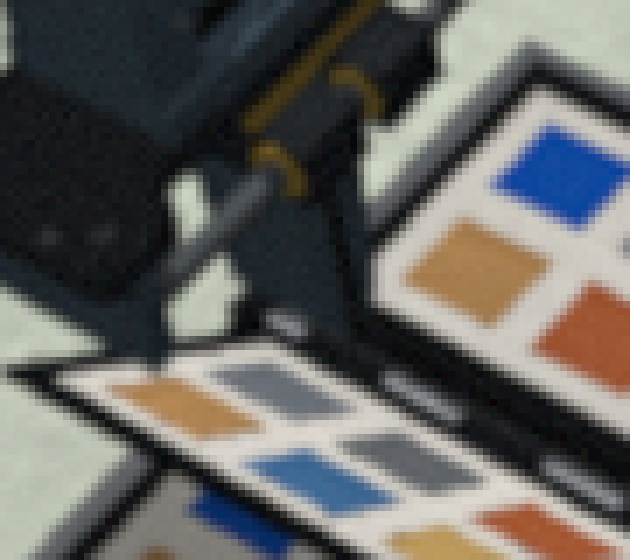

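The finger's visible end (crop (340,335), pixel (233,198)) sits at z≈157 while the TCP reads 139. So the real tip is about 17 mm above the TCP rather than 14 mm below, and it passed just over the leaf edge at 113. I'll go back and lower 31 mm more.

{"name": "arm_command", "arguments": {
  "motion": [
    {"offset":[0,-0.04,0],"spin":0},
    {"offset":[0,-0.04,0],"spin":0},
    {"offset":[0,0,0.035],"spin":0},
    {"offset":[0,0,0.035],"spin":0},
    {"offset":[0,0,0],"spin":0}
  ]
}}

```text
time_s: 5.42
ee_pos: [535.4, -141.2, 65.7]
ee_rot: [179.9, -0.4, -178.4]
force: [0.0, 0.2, -0.5]
gripper_width: 0.6
gripper_force: 0.0
```

```bash
python3 - <<'E'
from h import *
p,d=env.grab_frame("scene"); cv2.imwrite("pics/s4.png",cv2.resize(p[150:270,160:300],None,fx=5,fy=5,interpolation=cv2.INTER_NEAREST))
e=env.state()["ee_pos"]; print(e,env.state()["force"])
W=cloud("scene",d); m=(d>0)&(abs(W[...,0]-e[0])<25)&(abs(W[...,1]-e[1])<16)&(W[...,2]>60)&(W[...,2]<150)
P=W[m]; v,u=np.nonzero(m); o=np.argsort(P[:,2])[:12]
for i in o: print(u[i],v[i],P[i].round())
E
```

```text
[ 537.10328275 -141.4800288    67.53764101] [ 0.4633238  -0.0823097   0.72716124]
211 250 [ 553. -144.   82.]
212 247 [ 551. -139.   85.]
214 245 [ 553. -135.   88.]
211 248 [ 553. -143.   88.]
214 246 [ 554. -137.   88.]
211 249 [ 554. -145.   88.]
212 246 [ 552. -139.   88.]
210 250 [ 554. -148.   88.]
209 250 [ 553. -149.   89.]
200 245 [ 532. -150.   89.]
213 245 [ 552. -137.   89.]
213 246 [ 554. -138.   89.]
```

View pics/s4.png

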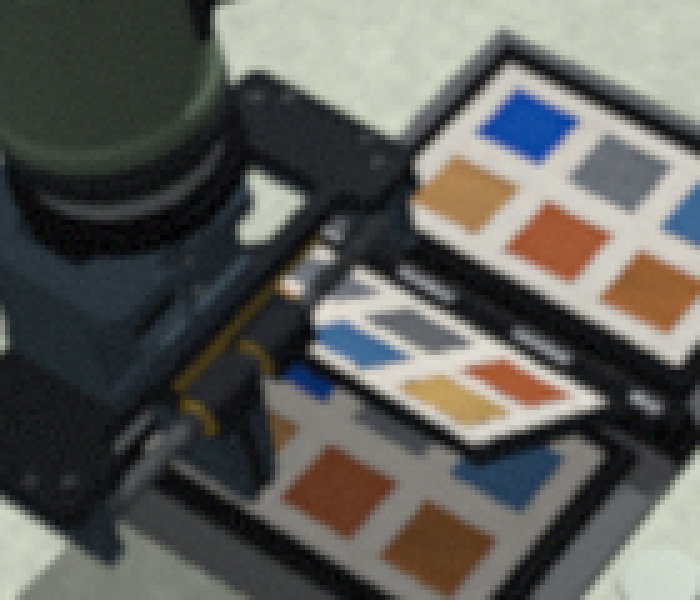

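The tip is now at z≈87 (crop (245,485)), right of and below the leaf edge. Pushing now.

{"name": "arm_command", "arguments": {
  "motion": [
    {"offset":[0,0.01,0],"spin":0},
    {"offset":[0,0.01,0],"spin":0},
    {"offset":[0,0.009,0],"spin":0},
    {"offset":[0,0.008,-0.005],"spin":0},
    {"offset":[0,0.009,-0.008],"spin":0}
  ]
}}

```text
time_s: 6.1
ee_pos: [537.5, -97.1, 83.3]
ee_rot: [-179.7, 0.2, -178.3]
force: [-0.3, -4.1, 4.8]
gripper_width: 0.6
gripper_force: 2.6
```

{"name": "arm_command", "arguments": {
  "motion": [
    {"offset":[0,0.009,-0.007],"spin":0},
    {"offset":[0,0.01,-0.006],"spin":0}
  ]
}}

```text
time_s: 6.35
ee_pos: [536.5, -75.8, 95.1]
ee_rot: [-180.0, 0.1, -178.4]
force: [0.7, -2.5, 1.1]
gripper_width: 0.4
gripper_force: 0.9
```

```bash
cat > leaf.py <<'E'
from h import *
np.set_printoptions(precision=2,suppress=True)
import sys
s=env.state(); e=s["ee_pos"]; y=np.radians(1.6); h=np.array([np.cos(y),np.sin(y),0]);q=np.array([-np.sin(y),np.cos(y),0])
print("t",s["time_s"],"u",e@q+14.5,"tipz",e[2]+20,"F",s["force"])
lo,hi=map(float,sys.argv[1:3])
P=[]
for c in("scene","top"):
    p,d=env.grab_frame(c); W=cloud(c,d); H=W@h;U=W@q+14.5;Z=W[...,2]
    m=(d>0)&(H>455)&(H<615)&(Z>30)&(abs(H-e@h)>30); r=np.hypot(U,Z-22); a=np.degrees(np.arctan2(Z-22,-U))
    m&=(r>25)&(r<138)&(a>lo)&(a<hi); P.append(a[m]); print(c,m.sum(),np.percentile(a[m],[10,50,90]) if m.sum() else "", "rmax",np.percentile(r[m],99) if m.sum() else "")
    if c=="top":
        b=W[(abs(W[...,0]-530)<125)&(abs(W[...,1])<180)&(Z>3.5)&(Z<16)][:,:2]; print("stand h",np.percentile(b@h[:2],[.5,99.5]),"s",np.percentile(b@q[:2],[.5,99.5]))
E
python3 leaf.py 30 90
```

```text
t 6.35 u -76.23425826716617 tipz 115.10769914814082 F [ 0.73 -2.53  1.08]
scene 53 [61.19 61.87 62.52] rmax 137.46951300152233
top 1014 [62.66 63.55 65.07] rmax 134.0372067759734
stand h [415.23 647.39] s [-171.    160.64]
```

The leaf is moving, now about 63°. I'll continue at half speed to keep the force low.

{"name": "arm_command", "arguments": {
  "motion": [
    {"offset":[0,0.005,-0.002],"spin":0},
    {"offset":[0,0.005,-0.002],"spin":0},
    {"offset":[0,0.005,-0.003],"spin":0},
    {"offset":[0,0.005,-0.002],"spin":0},
    {"offset":[0,0.005,-0.002],"spin":0}
  ]
}}

```text
time_s: 7.08
ee_pos: [535.0, -50.9, 105.1]
ee_rot: [180.0, -0.0, -178.4]
force: [-0.1, -1.0, -0.3]
gripper_width: 0.2
gripper_force: 0.3
```

{"name": "arm_command", "arguments": {
  "motion": [
    {"offset":[0,0.006,-0.002],"spin":0},
    {"offset":[0,0.006,-0.002],"spin":0},
    {"offset":[0,0.006,-0.001],"spin":0},
    {"offset":[0,0.006,-0.001],"spin":0},
    {"offset":[0,0.006,0],"spin":0}
  ]
}}

```text
time_s: 7.7
ee_pos: [534.6, -21.0, 111.4]
ee_rot: [180.0, 0.0, -178.4]
force: [-0.8, -1.3, 0.7]
gripper_width: 0.5
gripper_force: 0.4
```

```bash
python3 leaf.py 50 120; python3 - <<'E'
from h import *
for c in("top","scene"):
    p,d=env.grab_frame(c)
    for t in("stand","spine"): print(c,t,[ (q["location"],q["score"]) for q in env.pinpoint(c,t)[:1]])
    if c=="top": a=cv2.resize(p[150:320,250:470],None,fx=1.8,fy=1.8)
    else: b=cv2.resize(p[120:290,140:360],None,fx=1.8,fy=1.8)
cv2.imwrite("pics/s5.png",np.hstack([a,b]))
E
```

```text
t 7.7 u -21.382996317935273 tipz 131.40593975790313 F [-0.77 -1.34  0.69]
scene 787 [83.41 85.3  86.15] rmax 135.13737947247202
top 0  rmax 
stand h [413.77 646.8 ] s [-163.41  158.95]
top stand [([358.1, 250.9], 0.63)]
top spine [([356.2, 252.7], 0.89)]
scene stand [([258.4, 219.8], 0.77)]
scene spine [([257.1, 212.5], 0.66)]
```

View pics/s5.png

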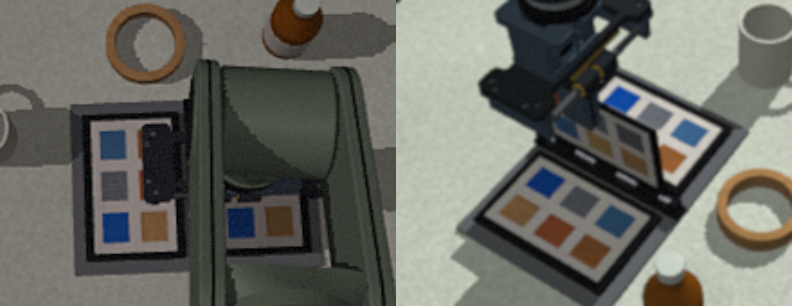

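The leaf is nearly upright (right panel, (610,135)), and the tape, bottle, mug and base look unmoved. Going over the top.

{"name": "arm_command", "arguments": {
  "motion": [
    {"offset":[0,0.0055,0],"spin":0},
    {"offset":[0,0.0055,0],"spin":0},
    {"offset":[0,0.0065,0],"spin":0},
    {"offset":[0,0.0065,0],"spin":0},
    {"offset":[0,0.0065,0.001],"spin":0}
  ]
}}

```text
time_s: 8.72
ee_pos: [533.5, 9.7, 110.2]
ee_rot: [180.0, -0.0, -178.4]
force: [-0.3, -0.3, 0.5]
gripper_width: 0.5
gripper_force: 0.4
```

{"name": "arm_command", "arguments": {
  "motion": [
    {"offset":[0,0.006,0.001],"spin":0},
    {"offset":[0,0.006,0.002],"spin":0},
    {"offset":[0,0.006,0.002],"spin":0},
    {"offset":[0,0.006,0.002],"spin":0},
    {"offset":[0,0.006,0.003],"spin":0}
  ]
}}

```text
time_s: 9.35
ee_pos: [532.8, 39.5, 100.1]
ee_rot: [180.0, 0.0, -178.4]
force: [-0.2, -0.4, 1.4]
gripper_width: 0.7
gripper_force: 0.3
```

```bash
cat > chk.py <<'E'
from h import *
# stand shift vs first pictures by template matching of right pile / left pile patch and bystanders (scene camera)
for c,bx in (("scene",dict(leftpile=(258,170,320,205),tape=(315,210,370,260),bottle=(275,258,315,320),mug=(328,120,380,170),corner=(225,265,262,296))),("top",dict(standL=(285,200,330,235),tape=(303,148,358,200),botl=(388,140,432,186)))):
    a=cv2.imread(f"pics/{c}0.png"); p,_=env.grab_frame(c); a=cv2.cvtColor(a,6).astype(np.float32);p=cv2.cvtColor(p,6).astype(np.float32)
    for k,(l,t,r,b) in bx.items():
        m=cv2.matchTemplate(cv2.resize(p[t-6:b+6,l-6:r+6],None,fx=4,fy=4,interpolation=2),cv2.resize(a[t:b,l:r],None,fx=4,fy=4,interpolation=2),cv2.TM_CCOEFF_NORMED)
        _,s,_,o=cv2.minMaxLoc(m); print(c,k,"shift px",(o[0]/4-6,o[1]/4-6),round(s,2))
E
python3 leaf.py 85 150; python3 chk.py
```

```text
t 9.35 u 39.10446892579006 tipz 120.10945037109514 F [-0.25 -0.4   1.43]
scene 1479 [112.71 115.22 116.71] rmax 134.4644756024116
top 566 [113.45 115.32 116.05] rmax 136.17750971290863
stand h [418.76 645.76] s [-188.77  160.82]
scene leftpile shift px (0.75, -0.5) 0.5
scene tape shift px (0.0, 0.0) 1.0
scene bottle shift px (0.0, 0.0) 1.0
scene mug shift px (0.0, 0.0) 1.0
scene corner shift px (0.25, 0.25) 0.93
top standL shift px (-0.5, 0.0) 0.48
top tape shift px (0.0, 0.0) 0.69
top botl shift px (0.0, 0.0) 1.0
```

{"name": "arm_command", "arguments": {
  "motion": [
    {"offset":[0,0.0065,0.002],"spin":0},
    {"offset":[0,0.0055,0.003],"spin":0},
    {"offset":[0,0.0055,0.003],"spin":0},
    {"offset":[0,0.005,0.004],"spin":0},
    {"offset":[0,0.0045,0.0045],"spin":0}
  ]
}}

```text
time_s: 10.18
ee_pos: [532.0, 66.6, 83.5]
ee_rot: [180.0, 0.0, -178.4]
force: [0.3, -0.1, 0.1]
gripper_width: 0.9
gripper_force: 0.3
```

{"name": "arm_command", "arguments": {
  "motion": [
    {"offset":[0,0.0045,0.0045],"spin":0},
    {"offset":[0,0.004,0.005],"spin":0},
    {"offset":[0,0.004,0.005],"spin":0},
    {"offset":[0,0.004,0.005],"spin":0},
    {"offset":[0,0.004,0.005],"spin":0}
  ]
}}

```text
time_s: 10.8
ee_pos: [531.3, 86.7, 58.8]
ee_rot: [-180.0, -0.0, -178.4]
force: [-0.7, -1.1, 0.7]
gripper_width: 0.4
gripper_force: 0.2
```

```bash
python3 leaf.py 110 178; python3 chk.py|head -5
```

```text
t 10.8 u 86.32368663501066 tipz 78.80924969918762 F [-0.69 -1.07  0.73]
scene 1704 [146.24 148.87 150.89] rmax 133.19765226617372
top 990 [146.37 148.94 150.5 ] rmax 134.92425016931588
stand h [413.48 643.52] s [-188.66  124.94]
scene leftpile shift px (0.75, -0.5) 0.26
scene tape shift px (0.0, 0.0) 1.0
scene bottle shift px (0.0, 0.0) 1.0
scene mug shift px (0.0, 0.0) 1.0
scene corner shift px (0.25, 0.25) 0.93
```

{"name": "arm_command", "arguments": {
  "motion": [
    {"offset":[0,0.003,0.0055],"spin":0},
    {"offset":[0,0.0025,0.0055],"spin":0},
    {"offset":[0,0.0025,0.006],"spin":0},
    {"offset":[0,0.002,0.006],"spin":0},
    {"offset":[0,0.002,0.006],"spin":0}
  ]
}}

```text
time_s: 11.62
ee_pos: [531.0, 98.7, 29.8]
ee_rot: [-180.0, -0.0, -178.4]
force: [-0.4, -1.0, 0.3]
gripper_width: 0.3
gripper_force: 0.2
```

{"name": "arm_command", "arguments": {
  "motion": [
    {"offset":[0,0.001,0.006],"spin":0},
    {"offset":[0,0.001,0.006],"spin":0},
    {"offset":[0,0.001,0.005],"spin":0},
    {"offset":[0,0,0.004],"spin":0},
    {"offset":[0,0,0.002],"spin":0}
  ]
}}

```text
time_s: 12.25
ee_pos: [530.8, 101.6, 7.0]
ee_rot: [180.0, -0.0, -178.4]
force: [-0.6, 0.3, 0.4]
gripper_width: 0.4
gripper_force: 0.2
```

{"name": "arm_command", "arguments": {
  "motion": [
    {"offset":[0,0,0.001],"spin":0},
    {"offset":[0,0,0.001],"spin":0},
    {"offset":[0,0,0],"spin":0}
  ]
}}

```text
time_s: 12.62
ee_pos: [531.0, 101.6, 5.3]
ee_rot: [180.0, 0.0, -178.4]
force: [-0.4, 0.1, -1.2]
gripper_width: 0.6
gripper_force: 0.0
```

```bash
python3 leaf.py 160 185; python3 chk.py|head -5
```

```text
t 12.625 u 101.19516952123472 tipz 25.291754909840108 F [-0.38  0.05 -1.24]
scene 0  rmax 
top 0  rmax 
stand h [410.71 649.37] s [-189.59  134.14]
scene leftpile shift px (-0.5, -2.0) 0.51
scene tape shift px (0.0, 0.0) 1.0
scene bottle shift px (0.0, 0.0) 1.0
scene mug shift px (0.0, 0.0) 1.0
scene corner shift px (0.25, 0.25) 0.93
```

Close to flat. I'll keep pressing in 1 mm steps until the force rises.

{"name": "arm_command", "arguments": {
  "motion": [
    {"offset":[0,0,0.001],"spin":0},
    {"offset":[0,0,0.001],"spin":0},
    {"offset":[0,0,0],"spin":0}
  ]
}}

```text
time_s: 13.2
ee_pos: [531.1, 101.6, 4.4]
ee_rot: [180.0, 0.0, -178.4]
force: [-2.8, -0.2, 9.2]
gripper_width: 0.4
gripper_force: 4.4
```

{"name": "arm_command", "arguments": {
  "motion": [
    {"offset":[0,0,0.001],"spin":0},
    {"offset":[0,0,0],"spin":0}
  ]
}}

```text
time_s: 13.45
ee_pos: [531.2, 101.6, 4.3]
ee_rot: [180.0, 0.1, -178.4]
force: [-3.6, -1.3, 15.1]
gripper_width: 0.5
gripper_force: 7.6
```

A firm stop at 15 N means the leaf is flat. I'll lift straight up and back off to look.

{"name": "arm_command", "arguments": {
  "motion": [
    {"offset":[0,0,-0.003],"spin":0},
    {"offset":[0,0,-0.01],"spin":0},
    {"offset":[0,0,-0.04],"spin":0},
    {"offset":[0,0,-0.06],"spin":0},
    {"offset":[0,0,-0.06],"spin":0}
  ]
}}

```text
time_s: 14.08
ee_pos: [530.6, 101.5, 177.0]
ee_rot: [180.0, -0.0, -178.4]
force: [1.1, 0.2, -0.3]
gripper_width: 0.4
gripper_force: 0.0
```

{"name": "arm_command", "arguments": {
  "motion": [
    {"offset":[0.05,0.03,-0.02],"spin":0},
    {"offset":[0.05,0.03,0],"spin":0},
    {"offset":[0.04,0.04,0],"spin":0},
    {"offset":[0.04,0.045,0],"spin":0},
    {"offset":[0.02,0.055,0],"spin":0}
  ]
}}

```text
time_s: 14.7
ee_pos: [323.5, 296.3, 195.9]
ee_rot: [180.0, 0.0, -178.4]
force: [1.5, 0.9, 0.4]
gripper_width: 0.5
gripper_force: 0.0
```

{"name": "arm_command", "arguments": {
  "motion": [
    {"offset":[0,0.06,0],"spin":0},
    {"offset":[0,0.06,0],"spin":0},
    {"offset":[0,0.05,0],"spin":0},
    {"offset":[0,0,0],"spin":0}
  ]
}}

```text
time_s: 15.2
ee_pos: [320.1, 468.6, 194.6]
ee_rot: [180.0, -0.0, -178.2]
force: [0.3, -0.2, -0.5]
gripper_width: 0.3
gripper_force: 0.0
```

```bash
python3 chk.py; python3 - <<'E'
from h import *
np.set_printoptions(precision=2,suppress=True)
y=np.radians(1.6); h=np.array([np.cos(y),np.sin(y),0]);q=np.array([-np.sin(y),np.cos(y),0]); print(env.state()["time_s"],env.state()["ee_pos"])
for c in("scene","top"):
    p,d=env.grab_frame(c); W=cloud(c,d); H=W@h;U=W@q+14.5;Z=W[...,2]
    for n,s in(("left",1),("right",-1)):
        m=(d>0)&(abs(H-535)<78)&(s*U>20)&(s*U<120); A=np.c_[U[m],np.ones(m.sum())]; k=np.linalg.lstsq(A,Z[m],rcond=None)[0]
        print(c,n,"med z",np.median(Z[m]),"slope deg",np.degrees(np.arctan(k[0])))
    m=(d>0)&(abs(H-535)<160)&(abs(U)<190)&(Z>4)&(Z<30)
    n,lab,st,_=cv2.connectedComponentsWithStats(m.astype(np.uint8)); k=1+np.argmax(st[1:,4]); r=cv2.minAreaRect(W[lab==k][:,:2].astype(np.float32)); print("rect",r)
    if c=="top": a=cv2.resize(p[150:320,250:470],None,fx=1.8,fy=1.8)
    else: b=cv2.resize(p[120:290,140:360],None,fx=1.8,fy=1.8)
cv2.imwrite("pics/s6.png",np.hstack([a,b]))
E
```

```text
scene leftpile shift px (-0.5, -2.0) 0.88
scene tape shift px (0.0, 0.0) 1.0
scene bottle shift px (0.0, 0.0) 1.0
scene mug shift px (0.0, 0.0) 1.0
scene corner shift px (0.25, 0.5) 0.92
top standL shift px (-0.5, 1.0) 0.93
top tape shift px (0.0, 0.0) 0.99
top botl shift px (0.0, 0.0) 1.0
15.3 [320.24 465.28 194.87]
scene left med z 22.906863387436943 slope deg 0.10211377976651106
scene right med z 17.48207553551208 slope deg -0.17387147203306685
rect ((537.291259765625, -0.161224365234375), (210.85845947265625, 304.65203857421875), 2.0310704708099365)
top left med z 23.63482585477209 slope deg 0.2017171396390144
top right med z 18.046573647357377 slope deg -0.12926118647599624
rect ((535.8180541992188, 0.92022705078125), (214.08477783203125, 301.304443359375), 1.5647752285003662)
```

View pics/s6.png

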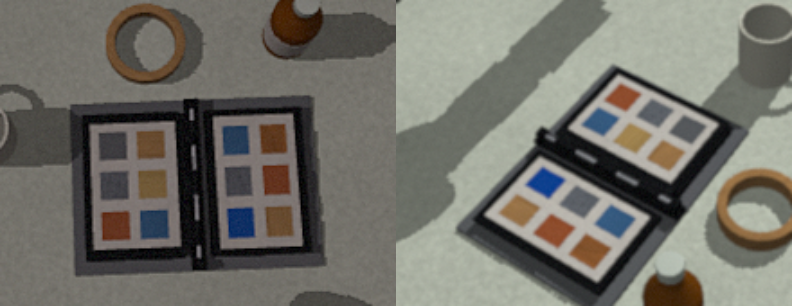

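The leaf lies flat on the left pile: top at z≈23.5 mm (24 expected) and slope about 0.2° or less. The stand and bystanders are where they were, so I'm handing in.

```bash
python3 -c "
from workcell import env
print(env.job_done())"
```

```text
the job is handed in; nothing more can be done
None
```

The leaf was pushed over its spine and pressed flat on the left-hand pile without being gripped (the first pass missed, passing above its edge); by the cameras, the stand shifted about 1 mm at most and the tape, mug and bottle did not move, and the job was handed in at about 15 s.

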